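Weigh a box of chocolates on the narrow plate of the shop scale

TASK

First, with the weighing plate still empty, turn the scale's knob so that its white pointer line stands at the long green mark. Then slide the dark red box of chocolates, without lifting it, off the wooden shelf and across the gap onto the scale's narrow raised plate, and leave it lying flat, square to the plate and centred on it, overhanging equally at both ends and no longer touching the shelf. Leave the tin, the jar, the calculator and the coin bowl where they are.

Things in the scene. Friction and masses are not known exactly. Their poses are not given: they have to be found in the camera images.
- choc_box: Flat closed dark red box of chocolates with a gold band and a gold-framed picture on top, 95 mm (its own x) by 130 mm (its own y) by 40 mm high, about 0.4 kg (0.28 to 0.56), too wide to grasp. Origin: centre of its underside. It starts flat on the wooden shelf, turned up to 0.4 rad either way from the shelf's axes.
- scale: Counter scale, fixed: dark teal base 35 mm high (x -110 to 110 mm, y -175 to 60 mm in its own frame) carrying a narrow steel weighing plate 150 mm (x) by 80 mm (y), top 68 mm above the counter, on a dark stem. Origin: on the counter below the plate's centre. Shelf on its +y side, knob on its -y side. A black display (top at 59 mm) stands along its -x edge.
- plate_center (a point): Centre of the weighing plate's top face; its axes are the scale's axes.
- shelf: Low wooden wrapping shelf, fixed, 300 mm (x) by 260 mm (y), top 70 mm above the counter (2 mm above the plate). Origin: on the counter below its centre. It is parallel to the scale; its -y edge is separated from the plate's +y edge by an open gap 45 mm wide; in x its centre is off the plate's centre by up to 20 mm.
- mode_knob (a joint): Angle of the scale's knob, 0 to 2.36 rad; turns clockwise seen from above as it grows. Its white pointer line points along the scale's -x at 0 (yellow mark), to the green mark (the scale's +y, towards the plate) at 1.571 and to the red mark at 2.356. It stays where it is left (friction about 0.05 N m). Starts between 0.1 and 0.9.
- mode_knob_grip (a point): Point on the knob's vertical axis at the height to grip, 72 mm above the counter; its x axis lies along the knob's bar grip and turns with it (pointer line on the -x end). The bar is 42 mm long, 14 mm thick across and its top is 7 mm above this point; the round disc under the bar (radius 22 mm) has its top 23 mm below this point.
- green_mark (a point): The long green mark on the scale's base, 18 mm long, 45 mm from the knob's axis.
- tea_tin: Green tin, 52 mm across, 60 mm high, standing at a back corner of the shelf (the end away from the scale). Origin: centre of its underside. Leave alone.
- honey_jar: Amber jar with a yellow cap, 52 mm across, 60 mm high, at the other back corner of the shelf. Origin: centre of its underside. Leave alone.
- calculator: Black pocket calculator, 75 by 120 by 17 mm, on the counter beside the scale, past the knob. Origin: centre of its underside. Leave alone.
- coin_bowl: Small white coin bowl, 100 mm across, 35 mm high, on the counter between robot and scale. Origin: centre of its underside. Leave alone.
Not all that is in view belongs to the job. What is meant by the tea_tin is not turquoise, and is the larger of those in its own colour.

How it is judged:
On the way, in this order (a step that is already met when the one before it is completed fails the run):
1. the knob stands at the green mark (within 0.17 rad) while the box is still clear of the plate (value of joint mode_knob between 1.4 and 1.74 rad and y of choc_box in the frame of scale above 0.11 m), for 0.2 s.
2. the box lies centred and flat on the weighing plate (x of choc_box in the frame of scale between -0.018 and 0.018 m and y of choc_box in the frame of scale between -0.014 and 0.014 m and height (world z) of choc_box between 0.064 and 0.072 m and angle between choc_box's own z axis and vertical below 0.05 rad and angle between the y axis of choc_box and the y axis of scale, either way round below 0.15 rad and linear speed of choc_box below 0.01 m/s), for 0.2 s.
At the end, for the whole second after the job is handed in: Knob at the green mark within 0.17 rad; box at rest, flat on the weighing plate, its centre within 18 mm of the plate's in the scale's x and 14 mm in its y (the sliding direction), square to it within 0.15 rad, touching the shelf no more (all of step 2 and value of joint mode_knob between 1.4 and 1.74 rad and contact force between choc_box and shelf below 0.05 N).
It fails at once if the box is lifted more than 25 mm above the shelf (height (world z) of choc_box above 0.095 m).
It fails at once if the tea tin is moved more than 20 mm or tipped (distance of tea_tin from where it was at the start of the episode above 0.02 m or angle between tea_tin's own z axis and vertical above 0.3 rad).
It fails at once if the honey jar is moved more than 20 mm or tipped (distance of honey_jar from where it was at the start of the episode above 0.02 m or angle between honey_jar's own z axis and vertical above 0.3 rad).
It fails at once if the calculator is moved more than 20 mm or tipped (distance of calculator from where it was at the start of the episode above 0.02 m or angle between calculator's own z axis and vertical above 0.3 rad).
It fails at once if the coin bowl is moved more than 20 mm or tipped (distance of coin_bowl from where it was at the start of the episode above 0.02 m or angle between coin_bowl's own z axis and vertical above 0.3 rad).
It also fails if it takes over 72 s, if anything falls off the work surface, if the arm or the gripper's body presses on something with over 40 N, if the wrist force passes 120 N, or if a joint passes its speed limit or range.

ROBOT

A 6-joint arm with a two-finger parallel gripper is mounted at the origin on the work surface. World frame = base frame: x ahead of the robot, y to its left, z up, the work surface at z = 0. Lengths are in m, angles in rad, forces in N, time in s.
With the tool pointing down it reaches from about 0.325 to 0.775 m from the base axis. Payload 9.3 kg.
Tool frame: the origin (TCP) lies on the centre line of the jaws, within the pads' length; the fingertips stand 19 mm ahead of it and the grasp point (between the pads) is the TCP; x points along the fingers, z is the direction in which the jaws open and shut, and the axes are right-handed (so a half turn about x gives the same grasp; the last joint's range is limited). The gripper opens to 85 mm and grips with 20 to 120 N. Pads are 22 mm wide; open, the fingers measure 114 mm over their backs; the gripper's body (76 mm by 85 mm) begins 54 mm behind the grasp point. The pads swing forward as they close: fully open they stand 13 mm farther back than shut.
Start: joints at [1.154, 0.259, 0.021, 1.334, 0, 1.418], TCP at [0.143, 0.531, 0.25] pointing down, gripper open.
Joint ranges: [-3.04, 3.04], [-0.91, 1.82], [-1.04, 1.36], [-1.92, 1.95], [-1.52, 1.45], [-3.14, 3.14]. Speed limits (rad/s): [2.22, 2.22, 2.79, 3.14, 3.14, 3.14].

INTERFACE

Orientations are given as [roll, pitch, yaw] about the fixed x, y, z axes, in that order (R = Rz(yaw) Ry(pitch) Rx(roll)).
In Python, from plant import telemetry, vision, bot gives the robot as it stands.
- The arm moves only by the tool send_rows, never from a script. Its argument "motion" is a list of rows, each a list of 5 numbers: the closure, from 0 (fully open) to 1 (shut), then the shift along the tool's x, y, z in m, then the turn about the tool's x in degrees. A call has 1 to 5 rows; each row is the pose to reach, as a shift and turn from the pose commanded when the call began, along the tool's axes at that moment; what a row does not reach only later rows make up. A row lasts 1/8 s, in which the tool goes at most 62.5 mm and 10.7 degrees, less where a joint would pass 70% of its speed; a pose out of reach is approached as far as the arm can. A call with a gripper value outside its range is refused whole. The fingers move at their own pace and stop on an object; "force" is the grip in N (left out, the last holds). Time passes only in rows, so rows that repeat a pose let the fingers close. It gives the time, the measured TCP pose, the force and the opening at its end, in the units of the state.
- telemetry.get_obs(): the state, without advancing time (a new reading comes with each control period).
- vision.get_image(name): name is "side" or "top"; returns a dict with "image" (420x560x3 uint8, red, green, blue), "fov_y" (degrees; the focal length in pixels is half the picture's height over the tangent of half this angle, whatever the lens; pixels are square), "cx", "cy" (the principal point, pixels), "origin" and "attitude" of the camera in the world. Camera axes: x right, y up, looking along -z (the intrinsics and any distortion apply to the point x, -y, -z); pixel columns grow to the right and rows downward; lengths in m; the calibration is good to about 2 mm. A picture is of the moment at which its call begins. There is no depth.
- bot.hand_in(): hands the job in, once; it reports no verdict.
The state is a dict: "clock": time; "joint_pos": joint angles; "joint_vel": joint speeds; "joint_efforts": joint torques, N m; "tool_pos": TCP position; "eef_rot": TCP orientation; "ft_force": force on the tool from outside, world axes, zero at the start; "wrist_torque": the same for the moment, N m; "gripper_width": finger opening in m.
Only numpy, scipy, OpenCV 4.12 (cv2) and the standard library are available. Lean on these libraries where they do the work, as an engineer would, in place of code of your own. Each camera call takes 0.05 s, during which the arm holds its last target. There are 200 camera calls.

## Working session

There is one attempt and no reset: what is moved stays moved. The work goes in short steps, Python scripts to look and compute and a tool call to move; the robot and the scene stay as the last step left them, time stands still between calls to the robot, and variables do not carry over. Pictures are saved under pics/ and viewed, about 8 in all and at most 12, crops included, and the job is handed in when it is done.

Besides the shell and the picture viewer there is one more tool, called as a command line: name --pt "numbers of a row" for each row, then --argument value for the rest. send_rows: Moves the arm, as the interface text tells. Its arguments: {"type":"object","properties":{"motion":{"type":"array"},"force":{"type":"number"}},"required":["motion"]}

```bash
ls; mkdir -p pics; python3 - <<'E'
from plant import telemetry, vision, bot
import cv2,pickle
print(telemetry.get_obs())
for n in("top","side"):
    d=vision.get_image(n); cv2.imwrite(f"pics/{n}0.png",d["image"][:,:,::-1]); pickle.dump(d,open(f"{n}0.pkl","wb"))
    print(n,{k:v for k,v in d.items() if k!="image"})
E
```

```text
pics
{'clock': 0.0, 'joint_pos': array([1.15439123e+00, 2.59158392e-01, 2.07285849e-02, 1.33370660e+00,
       2.74896967e-05, 1.41821640e+00]), 'joint_vel': array([-0.00053668,  0.00023811, -0.000267  , -0.00053645,  0.00234917,
       -0.00128759]), 'joint_efforts': array([ 1.18176486e-03, -5.55643773e+01,  3.44530463e+01,  1.36005634e-02,
       -1.03862278e-04, -4.94751504e-06]), 'tool_pos': array([0.14330022, 0.53071872, 0.24967147]), 'eef_rot': array([ 2.96850214,  1.56945597, -2.00771203]), 'ft_force': array([-0.45159082, -0.74543278, -0.48135546]), 'wrist_torque': array([ 0.01449924, -0.0194394 , -0.04322941]), 'gripper_width': 0.08531834063296743}
top {'fov_y': 46.98429748282649, 'cx': 282.2893889717916, 'cy': 214.6900981515828, 'origin': array([ 0.35864078, -0.05289471,  1.33703112]), 'attitude': array([ 0.16729636, -0.02256012, -1.57593158])}
side {'fov_y': 47.18389945378687, 'cx': 270.7869237344117, 'cy': 203.65455921312864, 'origin': array([0.39037112, 0.78991903, 0.72703814]), 'attitude': array([ 0.93289394,  0.00465826, -2.91368404])}
```

View pics/top0.png

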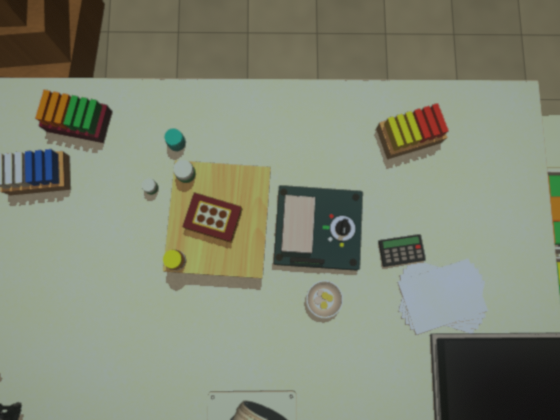

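View pics/side0.png

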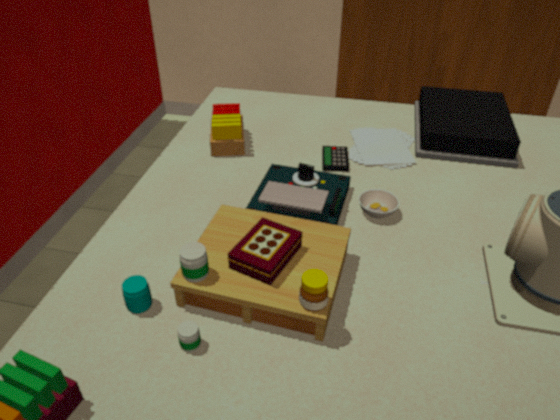

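The top view shows the shelf around (218,220), the choc box at (212,217), the plate at (299,224), the knob at (343,228) and the coin bowl at (324,300). The calculator is at (402,250).

Candidates:
- **tea_tin:** the white/green tin on the shelf at (184,171) is larger than the small one at (150,187). The turquoise one at (174,139) is a decoy.
- **box:** the dark red box at (212,217). The dark red crate at (75,120) is not it.

Next I'll check with a close crop.

```bash
cat > h.py <<'E'
import numpy as np,cv2,pickle
from scipy.spatial.transform import Rotation as R
def ray(d,uv):
    f=210/np.tan(np.radians(d["fov_y"]/2)); uv=np.atleast_2d(uv).astype(float)
    c=np.c_[(uv[:,0]-d["cx"])/f,-(uv[:,1]-d["cy"])/f,-np.ones(len(uv))]
    return R.from_euler("xyz",d["attitude"]).apply(c)
def onz(d,uv,z):
    r=ray(d,uv); o=d["origin"]; return o+r*((z-o[2])/r[:,2])[:,None]
def proj(d,p):
    f=210/np.tan(np.radians(d["fov_y"]/2))
    c=R.from_euler("xyz",d["attitude"]).inv().apply(np.atleast_2d(p)-d["origin"])
    return np.c_[d["cx"]-f*c[:,0]/c[:,2],d["cy"]+f*c[:,1]/c[:,2]]
def rect(d,mask,z):
    m=cv2.morphologyEx(mask.astype(np.uint8),cv2.MORPH_CLOSE,np.ones((5,5)))
    c=max(cv2.findContours(m,0,1)[0],key=cv2.contourArea)[:,0]
    w=onz(d,c,z)[:,:2]; b=cv2.minAreaRect((w*1000).astype(np.float32))
    return b,c.mean(0)
E
python3 - <<'E'
from h import *
d=pickle.load(open("top0.pkl","rb")); im=d["image"]
c=im[150:290,150:380]; cv2.imwrite("pics/crop0.png",cv2.resize(c,None,fx=3.4,fy=3.4,interpolation=cv2.INTER_CUBIC)[:,:,::-1])
hsv=cv2.cvtColor(im,cv2.COLOR_RGB2HSV)
H,S,V=[hsv[:,:,i].astype(int) for i in range(3)]
roi=np.zeros(H.shape,bool)
def sub(m,x0,x1,y0,y1):
    r=np.zeros(m.shape,bool); r[y0:y1,x0:x1]=1; return m&r
print("shelf",rect(d,sub((H>10)&(H<32)&(S>60)&(V>120),150,272,155,285),.07))
print("box",rect(d,sub(((H>165)|(H<5))&(S>100)&(V<150),175,250,185,250),.11))
print("base",rect(d,sub((V<75),272,368,180,275),.035))
for p in [(300,224),(285,200),(343,228)]: print(p,im[p[1],p[0]],hsv[p[1],p[0]])
print("plate",rect(d,sub((V>110)&(H<25)&(S<120),279,320,190,256),.068))
# check camera: robot base at 0,0 -> pixel
print(proj(d,[[0,0,0]]),proj(pickle.load(open("side0.pkl","rb")),[[0,0,0]]))
E
```

```text
shelf (((563.0262451171875, 89.2831039428711), (259.4515380859375, 302.85418701171875), 85.96672821044922), array([217.23112128, 217.89702517]))
box (((561.01416015625, 99.19052124023438), (125.91443634033203, 89.76214599609375), 73.31338500976562), array([211.85714286, 216.85064935]))
base (((542.9000244140625, -180.8341064453125), (230.21844482421875, 217.08407592773438), 85.91526794433594), array([318.00632911, 228.25316456]))
(300, 224) [156 150 138] [ 20  29 156]
(285, 200) [126 125 115] [ 27  22 126]
(343, 228) [69 74 72] [78 17 74]
plate (((549.5311279296875, -124.42304992675781), (78.20152282714844, 147.85372924804688), 85.91307830810547), array([298.01234568, 224.18518519]))
[[251.08194698 436.17242739]] [[546.96858594 290.24771719]]
```

View pics/crop0.png

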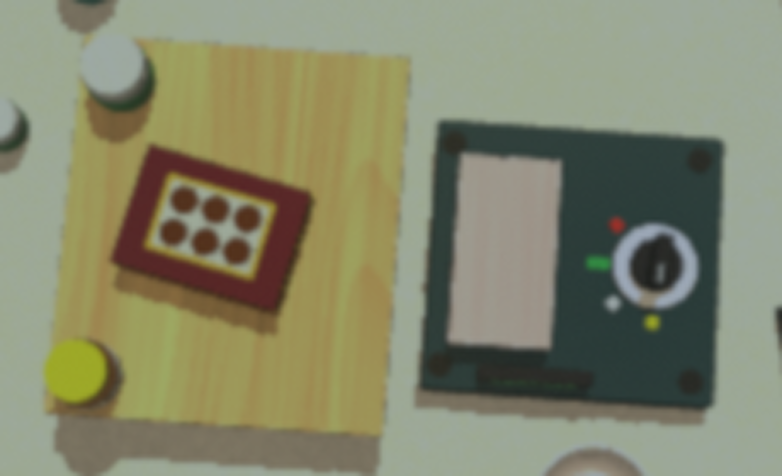

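```bash
python3 - <<'E'
from h import *
d=pickle.load(open("top0.pkl","rb")); im=d["image"]; s=pickle.load(open("side0.pkl","rb"))
a=cv2.resize(im[205:252,318:370],None,fx=9,fy=9,interpolation=cv2.INTER_CUBIC)
b=cv2.resize(s["image"][155:200,270:335],(400*65//45*1,423),interpolation=cv2.INTER_CUBIC)[:,:330*1]
b=cv2.resize(s["image"][158:200,285:325],(400,423),interpolation=cv2.INTER_CUBIC)
cv2.imwrite("pics/knob0.png",np.hstack([a[:423,:400],b])[:,:,::-1])
# disc: white outline centre at z=.049
hsv=cv2.cvtColor(im,cv2.COLOR_RGB2HSV); m=(hsv[:,:,2]>125).astype(np.uint8); m[:,:329]=0;m[:,358:]=0;m[:214]=0;m[:,:][243:]=0
c=max(cv2.findContours(m,0,1)[0],key=cv2.contourArea); (u,v),r=cv2.minEnclosingCircle(c)
k=onz(d,(u,v),.049)[0]; print("disc",u,v,r,k)
P=np.array([.5495,-.1244]); th=-.0713
Rm=np.array([[np.cos(th),-np.sin(th)],[np.sin(th),np.cos(th)]])
print("knob in scale",Rm.T@(k[:2]-P),"box",Rm.T@(np.array([.561,.0992])-P))
g=(hsv[:,:,0]>50)&(hsv[:,:,0]<85)&(hsv[:,:,1]>120)&(hsv[:,:,2]>90)
g[:,:320]=0;g[:,332:]=0;g[:222]=0;g[234:]=0
v,u=np.nonzero(g);gp=onz(d,(u.mean(),v.mean()),.036)[0];print("green",u.mean(),v.mean(),gp,Rm.T@(gp[:2]-P))
E
```

```text
disc 342.5 227.5 12.349188804626465 [ 0.54076898 -0.24550322  0.049     ]
knob in scale [-8.14895046e-05 -1.21417518e-01] box [-0.00445839  0.22385114]
green 325.25 226.75 [ 0.54476247 -0.2003364   0.036     ] [ 0.00068419 -0.07608097]
```

View pics/knob0.png

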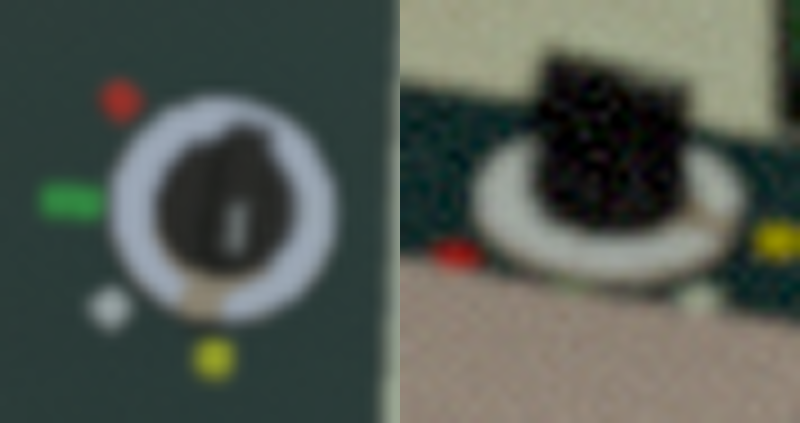

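Left crop: white ring, dark disc centred at about (228,208), and the bar running nearly vertically with its pointer line from (240,200) to (232,250). The ring's size (33 mm) makes it a dial on the base rather than the 22 mm disc, so I'll recompute the axis with the right heights and then the pointer angle.

```bash
python3 - <<'E'
from h import *
from plant import telemetry
d=pickle.load(open("top0.pkl","rb")); im=d["image"].astype(float)
P=np.array([.5495,-.1244]); th=-.0713
Rm=np.array([[np.cos(th),-np.sin(th)],[np.sin(th),np.cos(th)]])
f=lambda p:Rm.T@(p[:2]-P)
a=onz(d,(342.5,227.5),.036)[0]; b=onz(d,(343.3-.5,228.1-.5),.049)[0]
print("axis",a,f(a),b,f(b))
ax=(a+b)/2
# pointer line: row centroid of local brightness
g=im.mean(2); pts=[]
for v in range(225,236):
    r=g[v,340:349]; print(v,r.astype(int))
    if 227<=v<=232:
        w=np.clip(g[v,341:348]-np.median(g[v,340:349])-8,0,None)
        if w.sum()>0: pts.append(((w*np.arange(341,348)).sum()/w.sum(),v))
q=onz(d,pts,.079)[:,:2]; print(np.round(pts,1)); l=(q-P)@Rm; l-=f(ax); print(np.round(l*1000,1))
dirn=np.polyfit(l[:,0],l[:,1],1); print("pointer angle by slope",np.arctan2(-dirn[0],1), "by far end",np.arctan2(l[-1,1],-l[-1,0]))
o=telemetry.get_obs(); M=R.from_euler("xyz",o["eef_rot"]).as_matrix(); print(np.round(M,3)); print("axis px",proj(d,[*ax[:2],.079]))
E
```

```text
axis [ 0.54260719 -0.2474472   0.036     ] [ 0.00189053 -0.12322561] [ 0.54049483 -0.24630863  0.049     ] [-0.00029757 -0.12224042]
225 [37 33 33 38 40 40 39 38 43]
226 [37 33 36 42 45 44 40 37 41]
227 [37 34 39 54 65 57 44 39 41]
228 [35 33 45 71 89 68 44 39 40]
229 [33 33 47 78 97 68 42 39 41]
230 [32 34 49 80 97 66 40 41 43]
231 [32 36 53 82 95 63 39 40 48]
232 [32 36 50 72 81 55 39 46 69]
233 [ 33  32  39  50  55  44  43  62 102]
234 [ 50  39  37  40  44  50  64  93 131]
235 [ 88  71  67  68  73  88 107 131 154]
[[344.1 227. ]
 [344.  228. ]
 [343.9 229. ]
 [343.8 230. ]
 [343.7 231. ]
 [343.6 232. ]]
[[ -3.8   1.3]
 [ -6.5   1.6]
 [ -9.2   1.6]
 [-11.8   1.6]
 [-14.5   1.8]
 [-17.2   2. ]]
pointer angle by slope 0.04255792788762462 by far end 0.11552834423182982
[[-0.001 -0.965  0.261]
 [-0.001  0.261  0.965]
 [-1.     0.    -0.001]]
axis px [[344.6645367  225.61019897]]
```

send_rows --pt "0.5 0 -0.587 -0.647 0" --pt "0.5 0 -0.587 -0.647 0" --pt "0.5 0 -0.587 -0.647 0" --pt "0.5 0 -0.587 -0.647 0" --pt "0.5 0 -0.587 -0.647 0" --force 40

```text
clock: 0.72
tool_pos: [0.2861, 0.251, 0.2502]
eef_rot: [-1.115, 1.571, 0.193]
ft_force: [1.2, 0.6, -0.1]
gripper_width: 0.0428
```

send_rows --pt "0.5 0 -0.377 -0.414 0" --pt "0.5 0 -0.377 -0.414 0" --pt "0.5 0 -0.377 -0.414 0" --pt "0.5 0 -0.377 -0.414 0" --pt "0.5 0 -0.377 -0.414 0"

```text
clock: 1.35
tool_pos: [0.4291, -0.0273, 0.2503]
eef_rot: [-0.879, 1.571, 0.427]
ft_force: [1.5, 0.8, -0.2]
gripper_width: 0.0423
```

send_rows --pt "0.5 0 -0.175 -0.192 0" --pt "0.5 0 -0.175 -0.192 0" --pt "0.5 0 -0.175 -0.192 0" --pt "0.5 0 -0.175 -0.192 0" --pt "0.5 0 -0.175 -0.192 -4.6"

```text
clock: 1.98
tool_pos: [0.5484, -0.2596, 0.2482]
eef_rot: [1.327, 1.569, 2.713]
ft_force: [-0.5, 0.4, -0.2]
gripper_width: 0.0429
```

```bash
cat >> h.py <<'E'
def goal(xy=None,z=None):
    from plant import telemetry
    o=telemetry.get_obs(); M=R.from_euler("xyz",o["eef_rot"]).as_matrix()
    print("t",o["clock"],"pos",o["tool_pos"].round(4),"z-dir deg",np.degrees(np.arctan2(M[1,2],M[0,2])).round(2),"F",o["ft_force"].round(1),"w",round(o["gripper_width"],4),"q",o["joint_pos"].round(2))
    if xy is not None: print("shift",(M.T@(np.array([*xy,z])-o["tool_pos"])).round(4))
E
python3 -c "
from h import *
goal((.5415,-.247),.074)"
```

```text
t 1.975 pos [ 0.5484 -0.2596  0.2482] z-dir deg 79.4 F [-0.5  0.4 -0.2] w 0.0429 q [-0.58  0.36  0.16  1.38 -0.   -0.4 ]
shift [0.1742 0.0087 0.0111]
```

send_rows --pt "0.5 0 0 0 0" --pt "0.5 0 0 0 0"

```text
clock: 2.22
tool_pos: [0.5472, -0.2554, 0.2503]
eef_rot: [0.957, 1.57, 2.343]
ft_force: [0.3, -0.2, -0.6]
gripper_width: 0.0426
```

```bash
python3 -c "
from h import *
goal((.5415,-.247),.074)"
```

```text
t 2.225 pos [ 0.5472 -0.2554  0.2503] z-dir deg 79.42 F [ 0.3 -0.2 -0.6] w 0.0426 q [-0.58  0.35  0.16  1.38  0.   -0.39]
shift [0.1763 0.0071 0.0071]
```

send_rows --pt "0.5 0.06 0.007 0.007 0" --pt "0.5 0.12 0.007 0.007 0" --pt "0.5 0.145 0.007 0.007 0" --pt "0.5 0.165 0.007 0.007 0" --pt "0.5 0.176 0.007 0.007 0"

```text
clock: 2.85
tool_pos: [0.5415, -0.2468, 0.0739]
eef_rot: [1.192, 1.57, 2.579]
ft_force: [-0.0, -0.7, 1.4]
gripper_width: 0.0429
```

```bash
python3 -c "
from h import *
from plant import vision
goal((.5415,-.247),.074)
s=vision.get_image('side')['image'];t=vision.get_image('top')['image']
a=cv2.resize(t[200:260,310:375],(433,400),interpolation=2);b=cv2.resize(s[130:205,260:330],(373,400),interpolation=2)
cv2.imwrite('pics/k1.png',np.hstack([a,b])[:,:,::-1])"
```

```text
t 2.85 pos [ 0.5415 -0.2468  0.0739] z-dir deg 79.49 F [-0.  -0.7  1.4] w 0.0429 q [-0.57  0.44 -0.18  0.96 -0.   -0.39]
shift [-0.0001 -0.     -0.0002]
```

View pics/k1.png

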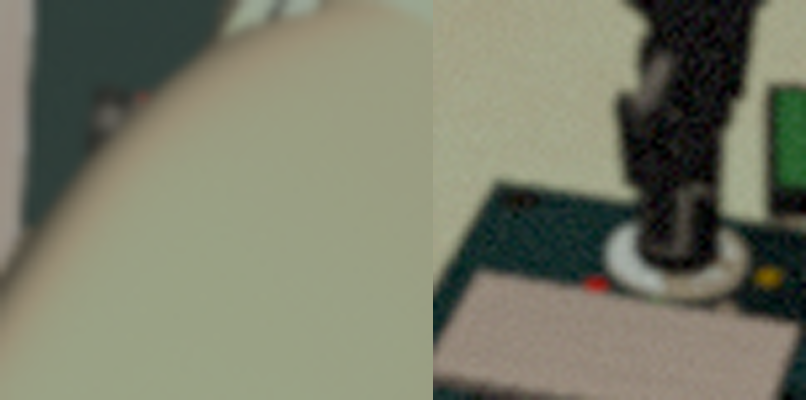

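The side crop shows the near finger in front of the bar over the disc at about (680,230), clear of the plate. No contact force so far, so I'll close.

send_rows --pt "1 0 0 0 0" --pt "1 0 0 0 0" --pt "1 0 0 0 0" --pt "1 0 0 0 0" --force 40

```text
clock: 3.45
tool_pos: [0.5428, -0.2455, 0.0757]
eef_rot: [-0.456, 1.566, 0.933]
ft_force: [2.2, 14.2, 7.2]
gripper_width: 0.013
```

send_rows --pt "1 -0.002 0 0.0025 0" --pt "1 -0.002 0 0.0025 0"

```text
clock: 3.7
tool_pos: [0.5428, -0.2451, 0.0759]
eef_rot: [-0.415, 1.57, 0.973]
ft_force: [5.0, 2.0, -11.8]
gripper_width: 0.013
```

```bash
python3 -c "
from h import *
goal()"
```

```text
t 3.7 pos [ 0.5428 -0.2451  0.0759] z-dir deg 79.51 F [  5.    2.  -11.8] w 0.013 q [-0.57  0.43 -0.18  0.96  0.   -0.38]
```

send_rows --pt "1 0.001 0 0 8" --pt "1 0.001 0 0 16" --pt "1 0.001 0 0 24" --pt "1 0.001 0 0 32" --pt "1 0.001 0 0 40"

```text
clock: 4.32
tool_pos: [0.5428, -0.245, 0.0759]
eef_rot: [-0.08, 1.569, 0.605]
ft_force: [3.2, 3.6, -3.3]
gripper_width: 0.0128
```

```bash
python3 -c "
from h import *
goal()"
```

```text
t 4.325 pos [ 0.5428 -0.245   0.0759] z-dir deg 39.25 F [ 3.2  3.6 -3.3] w 0.0128 q [-0.57  0.43 -0.18  0.96  0.    0.32]
```

send_rows --pt "1 0 0 0 9" --pt "1 0 0 0 18" --pt "1 0 0 0 27" --pt "1 0 0 0 36" --pt "1 0 0 0 43.6"

```text
clock: 4.95
tool_pos: [0.543, -0.2449, 0.0759]
eef_rot: [0.684, 1.569, 0.608]
ft_force: [3.5, 4.5, -3.6]
gripper_width: 0.0132
```

send_rows --pt "1 0 0 0 0" --pt "1 0 0 0 0"

```text
clock: 5.2
tool_pos: [0.543, -0.2448, 0.0759]
eef_rot: [0.712, 1.569, 0.64]
ft_force: [3.0, 3.6, -3.5]
gripper_width: 0.0131
```

```bash
python3 -c "
from h import *
goal()"
```

```text
t 5.2 pos [ 0.543  -0.2448  0.0759] z-dir deg -4.09 F [ 3.   3.6 -3.5] w 0.0131 q [-0.57  0.43 -0.18  0.96  0.    1.08]
```

send_rows --pt "0.6 0 0 0 0" --pt "0.6 0 0 0 0" --pt "0.6 -0.03 0 0 0" --pt "0.6 -0.09 0 0 0" --pt "0.6 -0.15 0 0 0"

```text
clock: 5.82
tool_pos: [0.542, -0.2456, 0.2272]
eef_rot: [-2.474, 1.57, -2.546]
ft_force: [1.5, -1.2, 0.2]
gripper_width: 0.034
```

```bash
python3 - <<'E'
from h import *
d=pickle.load(open("top0.pkl","rb")); im=d["image"]; hsv=cv2.cvtColor(im,cv2.COLOR_RGB2HSV).astype(int)
H,S,V=hsv[...,0],hsv[...,1],hsv[...,2]
m=(H>25)&(H<33)&(S>180); m[:,:160]=0;m[:,190:]=0;m[:245]=0;m[275:]=0
(u,v),r=cv2.minEnclosingCircle(np.argwhere(m)[:,::-1].astype(np.float32)); print("jar",u,v,r,onz(d,(u,v),.13))
m=(S<60)&(V>120); m[:,:173]=0;m[:,197:]=0;m[:158]=0;m[184:]=0
c=max(cv2.findContours(m.astype(np.uint8),0,1)[0],key=cv2.contourArea)
(u,v),r=cv2.minEnclosingCircle(c); print("tin",u,v,r,onz(d,(u,v),.13))
P=np.array([561,99.2]);a=np.radians(73.3);Y=np.array([np.cos(a),np.sin(a)]);X=np.array([Y[1],-Y[0]])
print("back corners",P+65*Y+47.5*X,P+65*Y-47.5*X,"finger centre",P+88*Y)
goal(((P+88*Y)/1000),.2)
E
```

```text
jar 172.22000122070312 258.7799987792969 8.909467697143555 [[0.45172269 0.19277483 0.13      ]]
tin 184.5 165.5 13.729630470275879 [[0.69075342 0.16920987 0.13      ]]
back corners [625.1750023  147.80883747] [534.18186529 175.10808686] finger centre [586.28772575 183.48837955]
t 5.825 pos [ 0.542  -0.2456  0.2272] z-dir deg -4.13 F [ 1.5 -1.2  0.2] w 0.034 q [-0.57  0.34  0.08  1.31 -0.    1.08]
shift [0.0271 0.4312 0.0132]
```

send_rows --pt "0.41 0.02 0.431 0.013 0" --pt "0.41 0.02 0.431 0.013 0" --pt "0.41 0.02 0.431 0.013 0" --pt "0.41 0.02 0.431 0.013 0" --pt "0.41 0.02 0.431 0.013 0"

```text
clock: 6.45
tool_pos: [0.5742, 0.0668, 0.2113]
eef_rot: [-0.215, 1.57, -0.288]
ft_force: [1.6, 0.1, -1.1]
gripper_width: 0.0504
```

```bash
python3 -c "
from h import *
goal((.5863,.1835),.2)"
```

```text
t 6.45 pos [0.5742 0.0668 0.2113] z-dir deg -4.14 F [ 1.6  0.1 -1.1] w 0.0504 q [-0.03  0.32  0.01  1.26 -0.    1.61]
shift [0.0113 0.1173 0.0037]
```

send_rows --pt "0.41 0 0.06 0.004 6" --pt "0.41 0 0.117 0.004 12.6" --pt "0.41 0 0.117 0.004 12.6" --pt "0.41 0 0.117 0.004 12.6"

```text
clock: 6.95
tool_pos: [0.5865, 0.1813, 0.2109]
eef_rot: [-1.096, 1.57, -1.387]
ft_force: [0.5, -0.5, 0.0]
gripper_width: 0.0505
```

```bash
python3 -c "
from h import *
from plant import vision
goal((.5863,.1835),.095)
dt=vision.get_image('top');ds=vision.get_image('side');pickle.dump(dt,open('top1.pkl','wb'));pickle.dump(ds,open('side1.pkl','wb'))
a=cv2.resize(dt['image'][205:252,318:370],(442,400),interpolation=2);b=cv2.resize(ds['image'][190:330,170:360],None,fx=1.85,fy=1.85,interpolation=2)
h=min(a.shape[0],b.shape[0]);cv2.imwrite('pics/k2.png',np.hstack([a[:h],b[:h]])[:,:,::-1])"
```

```text
t 6.95 pos [0.5865 0.1813 0.2109] z-dir deg -16.63 F [ 0.5 -0.5  0. ] w 0.0505 q [ 0.16  0.38  0.1   1.29 -0.    2.02]
shift [ 0.1159  0.0021 -0.0008]
```

View pics/k2.png

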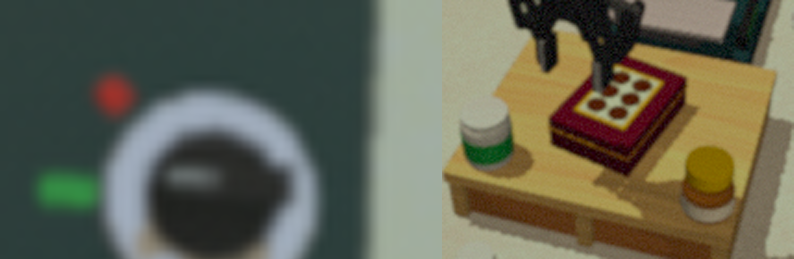

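The pointer line is level and points at the green mark. Fingers hover behind the box, clear of the tin and jar. I'll quantify the knob angle, then descend.

```bash
python3 - <<'E'
from h import *
d=pickle.load(open("top1.pkl","rb")); g=d["image"].astype(float).mean(2)
pts=[]
for u in range(337,344):
    col=g[220:232,u]; k=col.copy(); w=np.clip(col-60,0,None); w[:2]=0;w[10:]=0
    if w.sum()>0: pts.append((u,(w*np.arange(220,232)).sum()/w.sum()))
print(np.round(pts,2)); print(g[221:233,336:346].astype(int))
q=onz(d,pts,.079)[:,:2]; dd=np.polyfit(q[:,1],q[:,0],1)[0]; print("pointer dir from world +y (deg, + = toward +x):",np.degrees(np.arctan(dd)),"want ~4.1")
E
```

```text
[[337.   222.5 ]
 [338.   224.44]
 [339.   225.19]
 [340.   225.21]
 [341.   225.29]
 [342.   225.41]
 [343.   225.39]]
[[167 151 119  86  71  62  57  57  62  76]
 [150 113  77  53  46  44  44  44  44  48]
 [117  73  51  43  43  42  41  41  41  42]
 [ 85  58  65  67  68  65  59  53  45  42]
 [ 68  68  94 101 101  96  85  71  52  43]
 [ 52  55  76  81  83  84  77  67  49  42]
 [ 40  39  46  49  51  54  53  49  44  41]
 [ 40  33  33  35  35  36  37  37  36  36]
 [ 43  32  32  33  32  33  33  33  33  33]
 [ 50  34  33  33  33  34  34  33  34  33]
 [ 63  38  35  35  35  34  34  34  35  34]
 [ 83  51  37  35  34  34  35  35  35  36]]
pointer dir from world +y (deg, + = toward +x): 21.219241784633276 want ~4.1
```

send_rows --pt "0.41 0.05 0.002 0 0" --pt "0.41 0.09 0.002 0 0" --pt "0.41 0.116 0.002 0 0" --pt "0.41 0.116 0.002 0 0"

```text
clock: 7.55
tool_pos: [0.5862, 0.1817, 0.0933]
eef_rot: [-2.651, 1.567, -2.945]
ft_force: [0.2, 0.7, 0.2]
gripper_width: 0.0507
```

send_rows --pt "0.41 0 -0.004 0 0" --pt "0.41 0 -0.006 0 0" --pt "0.41 0 -0.008 0 0" --pt "0.41 0 -0.01 0 0" --pt "0.41 0 -0.01 0 0"

```text
clock: 8.18
tool_pos: [0.5846, 0.1742, 0.0954]
eef_rot: [0.867, 1.569, 0.576]
ft_force: [0.4, 2.4, 2.8]
gripper_width: 0.0503
```

send_rows --pt "0.41 0 -0.001 0 0" --pt "0.41 0 -0.002 0 0" --pt "0.41 0 -0.003 0 0"

```text
clock: 8.55
tool_pos: [0.5839, 0.1716, 0.0953]
eef_rot: [0.934, 1.569, 0.643]
ft_force: [1.8, 5.9, 4.1]
gripper_width: 0.0504
```

```bash
cat > plan.py <<'E'
from h import *
from plant import telemetry
P=np.array([.5495,-.1244]); th=-.0713
def rm(a): return np.array([[np.cos(a),-np.sin(a)],[np.sin(a),np.cos(a)]])
S=rm(th)
def shifts(poses,h=.077,z=.096):
    "poses: box (x mm,y mm,deg) in scale frame -> tool shifts/turns from present"
    o=telemetry.get_obs(); M=R.from_euler("xyz",o["eef_rot"]).as_matrix(); a0=np.degrees(np.arctan2(M[1,2],M[0,2]))
    A=np.radians(a0); b=S.T@(o["tool_pos"][:2]-P-rm(A)@[0,h])
    print("t",round(o["clock"],2),"box est",(b*1000).round(1),round(a0-np.degrees(th),1),"z",o["tool_pos"][2].round(4),"F",o["ft_force"].round(1),"w",round(o["gripper_width"],4))
    for x,y,d in poses:
        a=np.radians(d)+th; t=P+S@[x/1e3,y/1e3]+rm(a)@[0,h]
        print((x,y,d),(M.T@(np.array([*t,z])-o["tool_pos"])).round(4),"turn",round(a0-np.degrees(a),1))
E
python3 -c "
from plan import *
shifts([(-5.5,218,-10),(-6,213,-7),(-6.5,208,-4),(-6.5,203,-2),(-6.5,198,0)])"
```

```text
t 8.55 box est [ -3.5 222.6] -12.6 z 0.0953 F [1.8 5.9 4.1] w 0.0504
(-5.5, 218, -10) [-0.0007 -0.005  -0.0044] turn -2.6
(-6, 213, -7) [-0.0007 -0.0102 -0.0078] turn -5.6
(-6.5, 208, -4) [-0.0007 -0.0157 -0.0112] turn -8.6
(-6.5, 203, -2) [-0.0007 -0.021  -0.0128] turn -10.6
(-6.5, 198, 0) [-0.0007 -0.0265 -0.0143] turn -12.6
```

send_rows --pt "0.41 -0.001 -0.005 -0.004 -2.6" --pt "0.41 -0.001 -0.01 -0.0075 -5.6" --pt "0.41 -0.001 -0.0155 -0.0105 -8.6" --pt "0.41 -0.001 -0.021 -0.0125 -10.6" --pt "0.41 -0.001 -0.0265 -0.014 -12.6"

```text
clock: 9.18
tool_pos: [0.562, 0.1496, 0.0956]
eef_rot: [-3.083, 1.57, 3.13]
ft_force: [-0.5, 2.3, -0.1]
gripper_width: 0.0503
```

```bash
python3 -c "
from plan import *
from plant import vision
shifts([(-5,170,0),(-4.5,150,0)])
d=vision.get_image('side');pickle.dump(d,open('side2.pkl','wb'));t=vision.get_image('top');pickle.dump(t,open('top2.pkl','wb'))
a=cv2.resize(d['image'][190:330,170:360],None,fx=2.2,fy=2.2,interpolation=2)
b=cv2.resize(t['image'][155:285,160:325],(380,308),interpolation=2)
cv2.imwrite('pics/p1.png',np.hstack([a,b])[:,:,::-1])"
```

```text
t 9.18 box est [ -7.  197.2] 0.1 z 0.0956 F [-0.5  2.3 -0.1] w 0.0503
(-5, 170, 0) [-0.0004 -0.0272  0.002 ] turn 0.1
(-4.5, 150, 0) [-0.0004 -0.0472  0.0025] turn 0.1
```

View pics/p1.png

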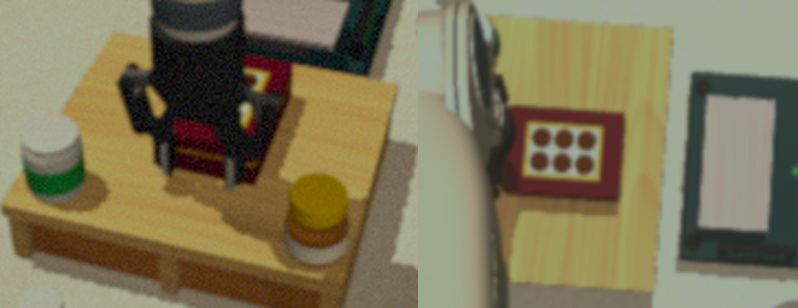

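The box is now square and both fingers are on its back face. I'll measure its front edge and lateral position in the top view.

```bash
cat >> plan.py <<'E'
def boxtop(d,z=.11,x0=170,x1=330):
    hsv=cv2.cvtColor(d["image"],cv2.COLOR_RGB2HSV).astype(int); H,Sa,V=hsv[...,0],hsv[...,1],hsv[...,2]
    m=((H>165)|(H<5))&(Sa>100)&(V<150); m[:,:x0]=0;m[:,x1:]=0;m[:185]=0;m[255:]=0
    b,c=rect(d,m,z); print("rect",b)
    m=cv2.morphologyEx(m.astype(np.uint8),cv2.MORPH_CLOSE,np.ones((5,5)))
    c=max(cv2.findContours(m,0,1)[0],key=cv2.contourArea)[:,0]
    q=(onz(d,c,z)[:,:2]-P)@S*1000
    mid=q[(q[:,1]>q[:,1].min()+15)&(q[:,1]<q[:,1].min()+60)]
    up=mid[mid[:,0]>mid[:,0].mean()];lo=mid[mid[:,0]<mid[:,0].mean()]
    fr=q[(q[:,1]<q[:,1].min()+8)&(abs(q[:,0]-mid[:,0].mean())<35)]
    print("x range",lo[:,0].mean().round(1),up[:,0].mean().round(1),"x centre",((lo[:,0].mean()+up[:,0].mean())/2).round(1),"front y",fr[:,1].mean().round(1),"yaw",[np.degrees(-np.polyfit(s[:,1],s[:,0],1)[0]).round(1) for s in(lo,up)],np.degrees(np.polyfit(fr[:,0],fr[:,1],1)[0]).round(1))
E
python3 -c "
from plan import *
boxtop(pickle.load(open('top0.pkl','rb')));boxtop(pickle.load(open('top2.pkl','rb')))"
```

```text
rect ((561.01416015625, 99.19052124023438), (125.91443634033203, 89.76214599609375), 73.31338500976562)
x range -54.3 33.5 x centre -10.4 front y 159.7 yaw [np.float64(0.4), np.float64(-12.4)] -12.7
rect ((554.963134765625, 71.17778015136719), (125.1799545288086, 90.62920379638672), 85.88858032226562)
x range -52.3 35.1 x centre -8.6 front y 134.3 yaw [np.float64(-1.1), np.float64(2.9)] 0.9
```

send_rows --pt "0.41 0 -0.008 0.0004 0" --pt "0.41 0 -0.016 0.0008 0" --pt "0.41 0 -0.024 0.0012 0" --pt "0.41 0 -0.032 0.0016 0" --pt "0.41 0 -0.04 0.002 0"

```text
clock: 9.9
tool_pos: [0.5614, 0.1088, 0.0957]
eef_rot: [-2.774, 1.57, -2.846]
ft_force: [0.6, 1.6, -1.7]
gripper_width: 0.0505
```

send_rows --pt "0.41 0 -0.008 0.0004 0" --pt "0.41 0 -0.016 0.0008 0" --pt "0.41 0 -0.024 0.0012 0" --pt "0.41 0 -0.032 0.0016 0" --pt "0.41 0 -0.04 0.002 0"

```text
clock: 10.52
tool_pos: [0.5606, 0.069, 0.0959]
eef_rot: [0.592, 1.571, 0.52]
ft_force: [0.5, 2.9, -1.2]
gripper_width: 0.0503
```

```bash
python3 -c "
from plan import *
from plant import vision
shifts([(0,0,0)])
t=vision.get_image('top');pickle.dump(t,open('top3.pkl','wb'));boxtop(t)"
```

```text
t 10.53 box est [ -2.7 116.7] -0.0 z 0.0959 F [ 0.5  2.9 -1.2] w 0.0503
(0, 0, 0) [-1.000e-04 -1.167e-01  2.700e-03] turn -0.0
rect ((552.97265625, -10.8702392578125), (120.326171875, 92.10879516601562), 85.4339370727539)
x range -37.5 29.4 x centre -4.1 front y 54.9 yaw [np.float64(26.2), np.float64(-27.1)] 0.8
```

send_rows --pt "0.41 0 -0.008 0.0004 0" --pt "0.41 0 -0.016 0.0008 0" --pt "0.41 0 -0.024 0.0012 0" --pt "0.41 0 -0.032 0.0016 0" --pt "0.41 0 -0.04 0.002 0"

```text
clock: 11.2
tool_pos: [0.5598, 0.029, 0.096]
eef_rot: [0.75, 1.57, 0.679]
ft_force: [1.0, 4.8, 2.3]
gripper_width: 0.0503
```

send_rows --pt "0.41 0 -0.008 0.0004 0" --pt "0.41 0 -0.016 0.0008 0" --pt "0.41 0 -0.024 0.0012 0" --pt "0.41 0 -0.032 0.0016 0" --pt "0.41 0 -0.038 0.002 0"

```text
clock: 11.82
tool_pos: [0.5589, -0.0093, 0.0957]
eef_rot: [-2.606, 1.57, -2.678]
ft_force: [0.6, 3.9, 0.8]
gripper_width: 0.0505
```

```bash
python3 -c "
from plan import *
from plant import vision
shifts([(0,0,0)])
t=vision.get_image('top');pickle.dump(t,open('top4.pkl','wb'));boxtop(t,.109)
s=vision.get_image('side')
a=cv2.resize(s['image'][140:290,200:360],(400,375),interpolation=2)
b=cv2.resize(t['image'][165:285,230:370],(400,343),interpolation=2);b=np.vstack([b,np.zeros((32,400,3),np.uint8)])
cv2.imwrite('pics/p2.png',np.hstack([a,b])[:,:,::-1])"
```

```text
t 11.82 box est [ 1.1 38.5] -0.0 z 0.0957 F [0.6 3.9 0.8] w 0.0505
(0, 0, 0) [-0.0003 -0.0385 -0.0011] turn -0.0
rect ((550.235595703125, -99.46426391601562), (98.46871948242188, 93.89128875732422), 84.84095764160156)
x range -35.1 35.7 x centre 0.3 front y -22.8 yaw [np.float64(25.7), np.float64(-18.4)] 0.0
```

View pics/p2.png

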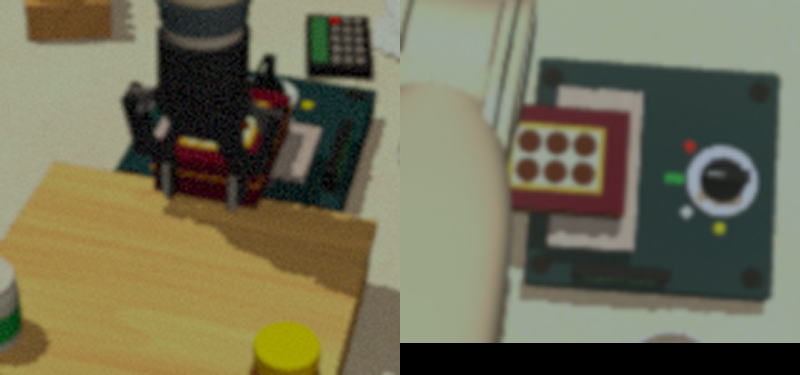

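send_rows --pt "0.41 0 -0.007 0 0" --pt "0.41 0 -0.014 0 0" --pt "0.41 0 -0.02 0 0" --pt "0.41 0 -0.025 0 0" --pt "0.41 0 -0.029 0 0"

```text
clock: 12.55
tool_pos: [0.5569, -0.0379, 0.0958]
eef_rot: [-2.792, 1.571, -2.864]
ft_force: [0.6, 2.5, -0.7]
gripper_width: 0.0505
```

send_rows --pt "0.41 0 -0.003 0 0" --pt "0.41 0 -0.005 0 0" --pt "0.41 0 -0.007 0 0" --pt "0.41 0 -0.009 0 0" --pt "0.41 0 -0.0095 0 0"

```text
clock: 13.18
tool_pos: [0.5563, -0.0471, 0.0958]
eef_rot: [0.232, 1.571, 0.16]
ft_force: [-0.2, 3.0, -1.3]
gripper_width: 0.0506
```

```bash
python3 -c "
from plan import *
from plant import vision
shifts([(0,0,0)])
t=vision.get_image('top');boxtop(t,.108)"
```

```text
t 13.18 box est [1.2 0.6] -0.0 z 0.0958 F [-0.2  3.  -1.3] w 0.0506
(0, 0, 0) [-0.0002 -0.0006 -0.0012] turn -0.0
rect ((547.2590942382812, -150.02413940429688), (101.54814910888672, 95.00575256347656), 84.6353988647461)
x range -34.2 32.2 x centre -1.0 front y -73.0 yaw [np.float64(14.9), np.float64(-26.0)] -16.3
```

send_rows --pt "0.41 0 0.008 0 0" --pt "0.41 0 0.03 0 0" --pt "0.41 -0.06 0.05 0 0" --pt "0.41 -0.12 0.08 0 0" --pt "0.41 -0.15 0.14 0 0"

```text
clock: 13.85
tool_pos: [0.5665, 0.0851, 0.2448]
eef_rot: [-0.105, 1.566, -0.179]
ft_force: [0.6, -0.4, -1.0]
gripper_width: 0.0503
```

send_rows --pt "0.41 0 0.06 0 0" --pt "0.41 0 0.12 0 0" --pt "0.41 0 0.16 0 0" --pt "0.41 0 0.16 0 0"

```text
clock: 14.35
tool_pos: [0.5768, 0.2476, 0.2411]
eef_rot: [-2.328, 1.571, -2.396]
ft_force: [0.4, -0.0, 0.5]
gripper_width: 0.0505
```

```bash
python3 -c "
from plan import *
from plant import vision
shifts([])
t=vision.get_image('top');pickle.dump(t,open('top5.pkl','wb'));t['image'][:,320:]=0;boxtop(t,.108,x1=322)
t=pickle.load(open('top5.pkl','rb'))
s=vision.get_image('side')
a=cv2.resize(s['image'][140:290,200:360],(400,375),interpolation=2)
b=cv2.resize(t['image'][170:285,255:375],(391,375),interpolation=2)
cv2.imwrite('pics/p3.png',np.hstack([a,b])[:,:,::-1])"
```

```text
t 14.35 box est [  0.9 296. ] 0.2 z 0.2411 F [ 0.4 -0.   0.5] w 0.0505
rect ((549.2157592773438, -120.66476440429688), (117.4460678100586, 93.87472534179688), 85.15097045898438)
x range -46.7 44.3 x centre -1.2 front y -52.1 yaw [np.float64(-0.8), np.float64(-0.6)] 3.1
```

View pics/p3.png

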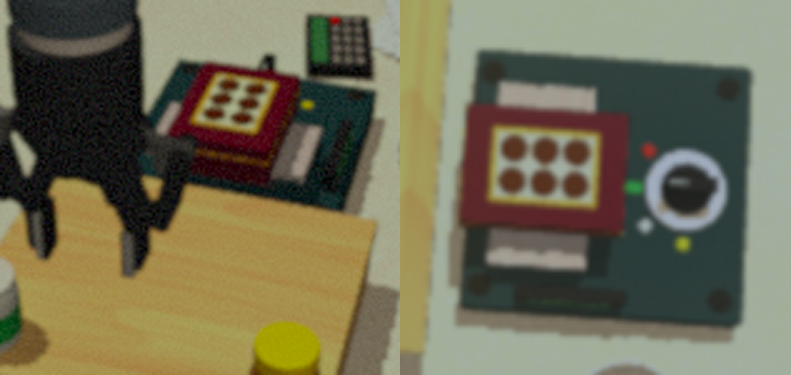

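```bash
python3 -c "
from plan import *
t=pickle.load(open('top5.pkl','rb'));boxtop(t,.108,x1=329)
hsv=cv2.cvtColor(t['image'],cv2.COLOR_RGB2HSV).astype(int);H,Sa,V=hsv[...,0],hsv[...,1],hsv[...,2]
m=((H>165)|(H<5))&(Sa>100)&(V<150);m[:,:265]=0;m[:,329:]=0;m[:185]=0;m[255:]=0
for z in(.108,):
  b,_=rect(t,m,z);print(b,S.T@(np.array(b[0])-P*1000))
# picture centre: white/yellow/brown frame region inside box
m2=cv2.morphologyEx(m.astype(np.uint8),cv2.MORPH_CLOSE,np.ones((3,3)));fr=(~m)&(Sa>-1);fr[:,:280]=0;fr[:,320:]=0
fr=((H>8)&(H<35)&(V>100));fr[:,:279]=0;fr[:,321:]=0;fr[:205]=0;fr[238:]=0
b,c=rect(t,fr,.108);print('picture',b,c,S.T@(np.array(b[0])-P*1000))
"
```

```text
rect ((548.9150390625, -125.34239959716797), (126.68535614013672, 94.38188934326172), 85.58997344970703)
x range -46.6 44.4 x centre -1.1 front y -63.1 yaw [np.float64(-0.7), np.float64(1.0)] 0.3
((548.9150390625, -125.34239959716797), (126.68535614013672, 94.38188934326172), 85.58997344970703) [-0.51633851 -0.98167756]
picture ((550.64013671875, -124.50482940673828), (90.13909149169922, 65.07621765136719), 85.75853729248047) [298.64285714 220.80357143] [ 1.1447079  -0.02334017]
```

```bash
python3 -c "
from plant import bot
print(bot.hand_in())"
```

```text
the job is handed in; nothing more can be done
None
```

I turned the knob to the green mark with the plate empty. I then pushed the choc box off the shelf with both fingers, squaring it up on the way, across the gap and onto the plate. The job is handed in at about 14.5 s; no verdict is reported.

**Last checks:**
- **Box position:** the top view puts the box about 1 mm from the plate's centre in both axes. It is square to the plate within about 0.5° and overhangs both ends. The measured size was 127 x 94 mm, against 130 x 95 mm given. Its back face is about 20 mm clear of the shelf by that position.
- **Knob:** the pointer stands at the green mark. I released the knob with the jaws squared to the scale's axes.
- **Other objects:** I kept clear of the tin, jar, calculator and coin bowl. The pushing forces stayed around 6 N or less, and I saw no sign that any of them had moved.

**Checks that disagreed:**
- **Pointer angle:** the first automatic fit read about 21° from world +y instead of the expected 4°, because two bright rim pixels spoiled it. The clean pixels and the picture agree with the green mark.
- **Front edge:** one reading of -73 mm, taken while the arm was still at the box, looked contaminated (probably by the red mark). The clean repeat read -63 mm.
- **Flatness:** I judged this only by eye from the pictures and the smooth slide, not by a measurement.

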